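# Clamp a knife blade and start the marker

## Robot

A 6-joint arm with a two-finger parallel gripper is mounted at the origin on the work surface. World frame = base frame: x ahead of the robot, y to its left, z up, the work surface at z = 0. Lengths are in m, angles in rad, forces in N, time in s.
With the tool pointing down it reaches from about 0.35 to 0.725 m from the base axis. Payload 4.3 kg.
Tool frame: the origin (TCP) lies at the very end of the fingers, on their centre line; the grasp point (between the pads) lies 19 mm behind it; z points along the fingers, y is the line along which they close (so a half turn about z gives the same grasp; the last joint's range is limited). The gripper opens to 85 mm and grips with 20 to 120 N. Pads are 22 mm wide; open, the fingers measure 114 mm over their backs; the gripper's body (76 mm by 85 mm) begins 54 mm behind the grasp point. The pads swing forward as they close: fully open they stand 13 mm farther back than shut.
Start: joints at [1.078, 0.377, 0.081, 1.274, 0, 1.46], TCP at [0.215, 0.533, 0.231] pointing down, gripper open.
Joint ranges: [-2.72, 2.72], [-0.84, 1.66], [-1.02, 1.22], [-1.77, 2.12], [-1.37, 1.28], [-3.14, 3.14]. Speed limits (rad/s): [2.57, 2.57, 3.14, 3.14, 3.14, 3.14].

## Interface

Orientations are given as a unit quaternion [x, y, z, w].
In Python, from workcell import bot gives the robot as it stands.
- The arm moves only by the tool drive_tool, never from a script. Its argument "plan" is a list of rows, each a list of 4 numbers: the shift along the tool's x, y, z in cm, then the turn about the tool's z in degrees. A call has 1 to 10 rows; each row shifts and turns the commanded pose from where the row before left it, along the tool's axes as they then stand; what a row does not reach is not made up. A row lasts 1/10 s, in which the tool goes at most 50 mm and 8.59 degrees, less where a joint would pass 70% of its speed; a pose out of reach is approached as far as the arm can. A call with a gripper value outside its range is refused whole. "gripper" is the finger opening in cm, from 0 to 8.54, set as the call begins (left out, the last holds). The fingers move at their own pace and stop on an object; "grip_force" is the grip in N (left out, the last holds). Time passes only in rows, so rows that do not move let the fingers close. It gives the time, the measured TCP pose, the force, the opening and the grip force at its end, in the units of the state.
- bot.state(): the state, without advancing time (a new reading comes with each control period).
- bot.read_camera(name): name is "side" or "top" or "wrist"; returns a dict with "frame" (400x640x3 uint8, red, green, blue), "z_map" (400x640 float32, m along the optical axis (not along the pixel's ray), 0 where there is no reading), "mtx" (3x3 intrinsics, pixels), "world_to_cam" (4x4, takes a point from world to camera coordinates); the wrist camera has in their place "T_tool_cam" (4x4, takes a point from camera to tool coordinates, whose origin is the TCP and whose axes are the flange's). Camera axes: x right, y down, z forward; pixel columns grow to the right and rows downward; lengths in m; the calibration is good to about 2 mm. A picture is of the moment at which its call begins: read the wrist's pose just before it.
- bot.hand_in(): hands the job in; it is judged then, once.
The state is a dict: "t": time; "joint_pos": joint angles; "dq": joint speeds; "tau": joint torques, N m; "position": TCP position; "orientation": TCP orientation; "wrist_force": force on the tool from outside, world axes, zero at the start; "wrist_torque": the same for the moment, N m; "finger_gap": opening from 0.0 (shut) to 1.0 (fully open); "grasp_force": force on a finger pad.
Only numpy, scipy, OpenCV 4.12 (cv2) and the standard library are available. Lean on these libraries where they do the work, as an engineer would, in place of code of your own. Each camera call takes 0.05 s, during which the arm holds its last target. There are 200 camera calls.

## Task

Get the knife blade marked: with closed fingers, push the fixture's clamp at the tang end of the blade (the narrow end) fully down, then push the clamp at the tip end fully down, and then press the big mushroom-shaped start button on the marker's control box all the way and let it come up again. Do not press the two small buttons on the box, do not pick anything up, leave the blade where it lies and do not disturb the tools and other things on the table.

Things in the scene. Friction and masses are not known exactly. Their poses are not given: they have to be found in the camera images.
- fixture: marking fixture fixed to the table, may face any way: green base 150 x 100 x 12 mm with two green bracket posts that carry the clamps (bridges 68 mm above the table) and between them a fixed marking stylus (black cylinder 20 mm across, top 72 mm above the table). Origin on the table under the blade's middle; x runs along the blade from tang to tip, +y to the posts. The tang clamp is at x = -55 mm, the tip clamp at x = +55 mm, both y = 0
- tang_clamp_top (a point): steel push clamp of the marking fixture over the tang (narrow end) of the blade: a round flat cap 32 mm across and 8 mm thick on a vertical rod. This point is the centre of the cap's top, 88 mm above the table when the clamp is up, 76 mm when home; it moves with the cap. The two caps look the same and stand 110 mm apart
- tip_clamp_top (a point): steel push clamp of the marking fixture over the wide part near the tip (pointed end) of the blade: a round flat cap 32 mm across and 8 mm thick on a vertical rod. This point is the centre of the cap's top, 88 mm above the table when the clamp is up, 76 mm when home; it moves with the cap. The two caps look the same and stand 110 mm apart
- tang_clamp (a joint): travel of the tang clamp in m, pressed straight down: 0 up, 0.012 home on its stop; starts 0 to 0.003. No spring: about 4 N moves it and it stays where it is left
- tip_clamp (a joint): travel of the tip clamp in m, pressed straight down: 0 up, 0.012 home on its stop; starts 0 to 0.003. No spring: about 4 N moves it and it stays where it is left
- blade_mid (a point): loose knife blade without its handle, 280 mm long, 4 mm thick, lying flat on the fixture's rests: narrow tang 14 mm wide, blade 34 mm wide that runs out to a point; both ends stick out about 65 mm past the fixture base. This point is in its middle, mid-thickness, 28 mm above the table; its x axis points to the tip
- control_box: grey control box of the marker, 110 (its x) x 150 (its y) x 50 mm high, fixed to the table to the left or the right of the fixture. Origin at the centre of its underside. Start button at its x = 0, y = +35 mm; small buttons at y = -45 mm, x = +25 and -25 mm; a small clear lamp at x = -35, y = -5 mm
- start_top (a point): centre of the top of the big mushroom start button: black head 40 mm across, top 74 mm above the table when released; moves with it
- start (a joint): travel of the start button in m, pressed straight down: 0 released, 0.006 fully pressed; sprung, 1.5 N to begin and 5 N fully down, rises when let go
- jog_far_top (a point): centre of the top of a small round flat push button (18 mm across, its top 20 mm above the lid, 70 mm above the table) on the control box, the one at the box's x = +25 mm of two; not to be pressed
- jog_near_top (a point): centre of the top of a small round flat push button (18 mm across, its top 20 mm above the lid, 70 mm above the table) on the control box, the one at the box's x = -25 mm of two; not to be pressed
- jog_far (a joint): travel of that small far button in m: 0 released, 0.004 pressed; sprung
- jog_near (a joint): travel of that small near button in m: 0 released, 0.004 pressed; sprung
- punch_tray: wooden tray of punches 110 x 150 x 35 mm, fixed, on the side of the fixture where the control box is not; origin at the centre of its underside
- hammer: loose bystander, a small hammer about 200 mm long lying beside the marking fixture on its open side; origin at the underside of its middle, handle towards its -x
- chisel: loose bystander, a steel chisel bar 140 mm long, 10 mm high, lying on the other side of the fixture, behind the bracket posts; origin at its underside
- oil_bottle: loose bystander, amber bottle 52 mm across, 130 mm tall; origin at the centre of its underside
- mug: loose bystander, mug 76 mm across, 85 mm tall; origin at the centre of its underside
- brush: loose bystander, hand brush about 180 mm long lying flat; origin at its underside
- loupe: loose bystander, black eye loupe 36 mm across, 32 mm tall; origin at the centre of its underside
- blade_parcel: loose bystander, flat paper parcel 50 x 240 x 25 mm; origin at the centre of its underside
Not all that is in view belongs to the job. What is shaped like the control_box but red is not meant. Leave any yellow look-alike of the fixture alone.

How it is judged:
On the way, in this order (a step that is already met when the one before it is completed fails the run):
1. the tang clamp is pushed home (value of joint tang_clamp above 0.0105 m), for 0.1 s.
2. the tip clamp is pushed home (value of joint tip_clamp above 0.0105 m), for 0.1 s.
3. the start button is pressed (value of joint start above 0.0042 m and value of joint each of tang_clamp, tip_clamp above 0.0105 m), for 0.05 s.
At the end, for the whole second after the job is handed in: Both clamps are home (at least 10.5 of 12 mm down), the start button has been pressed and is up again, the small buttons are up, the blade lies within 8 mm and about 5 degrees of where it was, and the other loose things within 20 mm (value of joint each of tang_clamp, tip_clamp above 0.0105 m and value of joint each of start, jog_far, jog_near below 0.0015 m and distance of blade_mid from where it was at the start of the episode below 0.008 m and angle between the x axis of blade_mid and the x axis of fixture, either way round below 0.08 rad and distance of each of hammer, chisel, oil_bottle, mug, brush, loupe, blade_parcel from where it was at the start of the episode below 0.02 m); the robot touches nothing.
It fails at once if the tip clamp was pushed down before the tang clamp was home (value of joint tip_clamp above 0.006 m and value of joint tang_clamp below 0.0105 m).
It fails at once if the start button was pressed before both clamps were home (value of joint start above 0.003 m and not (value of joint each of tang_clamp, tip_clamp above 0.0105 m)).
It fails at once if a small button was pressed (value of joint any of jog_far, jog_near above 0.002 m).
It fails at once if the blade was lifted or shoved (distance of blade_mid from where it was at the start of the episode above 0.012 m).
It fails at once if a tool or other loose thing was lifted, carried or knocked (distance of any of hammer, chisel, oil_bottle, mug, brush, loupe, blade_parcel from where it was at the start of the episode above 0.03 m).
It also fails if it takes over 48 s, if anything falls off the work surface, if the arm or the gripper's body presses on something with over 40 N, if the wrist force passes 120 N, or if a joint passes its speed limit or range.

## Working session

There is one attempt and no reset: what is moved stays moved. The work goes in short steps, Python scripts to look and compute and a tool call to move; the robot and the scene stay as the last step left them, time stands still between calls to the robot, and variables do not carry over. Pictures are saved under pics/ and viewed, at most 10 in all, crops included, and the job is handed in when it is done.

Besides the shell and the picture viewer there is one more tool, called after "Request:" by a JSON object that holds its "op" and its "data", one argument or row to a line. drive_tool: Moves the arm, as the interface text tells. Its arguments: {"type":"object","properties":{"plan":{"type":"array"},"gripper":{"type":"number"},"grip_force":{"type":"number"}},"required":["plan"]}

```bash
mkdir -p pics
cat > h.py <<'E'
import numpy as np, cv2
from workcell import bot
def cloud(c):
    z=c["z_map"]; K=c["mtx"]; v,u=np.mgrid[:400,:640]
    p=np.stack([(u-K[0,2])/K[0,0]*z,(v-K[1,2])/K[1,1]*z,z],-1)
    T=np.linalg.inv(c["world_to_cam"]); w=p@T[:3,:3].T+T[:3,3]; w[z==0]=np.nan
    return w
def save(n,f): cv2.imwrite("pics/"+n,cv2.cvtColor(np.ascontiguousarray(f),cv2.COLOR_RGB2BGR))
E
python3 - <<'E'
from h import *
for n in("top","side"):
    c=bot.read_camera(n); np.savez(n+".npz",**c); save(n+".png",c["frame"])
    T=np.linalg.inv(c["world_to_cam"]); print(n,T[:3,3].round(3),T[:3,2].round(2))
print(bot.state())
E
```

```text
top [0.266 0.009 1.416] [ 0.21  0.02 -0.98]
side [ 0.139 -0.932  0.737] [ 0.33  0.78 -0.53]
{'t': 0.1, 'joint_pos': array([1.07769943e+00, 3.78025992e-01, 7.97600112e-02, 1.27438995e+00,
       5.67400188e-06, 1.46047957e+00]), 'dq': array([-0.00033724, -0.0015865 ,  0.00284319,  0.00095497, -0.0005273 ,
       -0.00026379]), 'tau': array([ 1.13353857e-03, -4.64696181e+01,  2.70580477e+01,  1.20431543e-02,
       -2.28251597e-04, -8.19364033e-06]), 'position': array([0.2144859 , 0.53286774, 0.23043395]), 'orientation': array([ 1.90223688e-01,  9.81740334e-01, -8.86959808e-04, -2.78999651e-04]), 'wrist_force': array([0.25806872, 0.19186415, 0.42124154]), 'wrist_torque': array([ 0.04449385,  0.02127014, -0.03226158]), 'grasp_force': 0.0, 'finger_gap': 0.9983393231593336}
```

View pics/top.png

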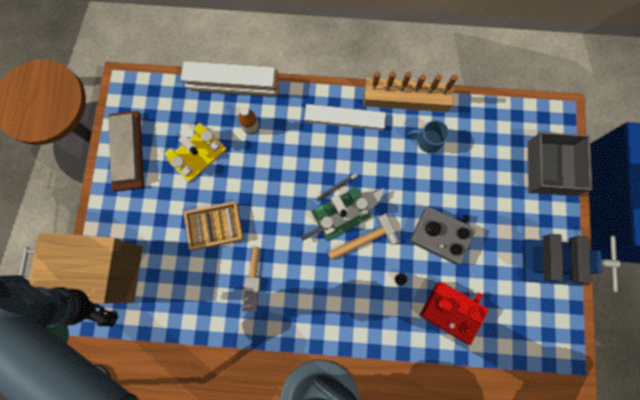

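View pics/side.png

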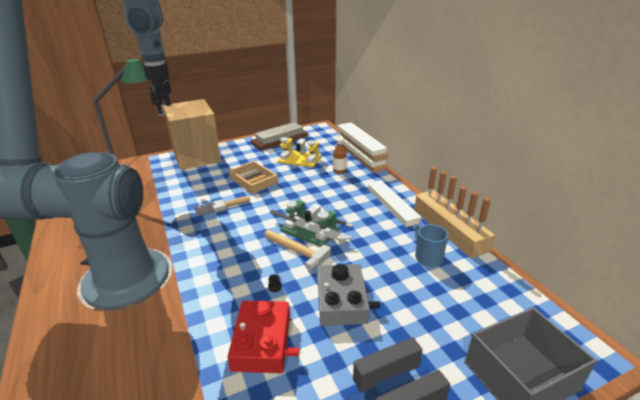

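The top view shows the green fixture at (343,212), with the blade running from (305,237) to (385,195). The grey box is at (443,235), and its big button could be at (447,215), (460,228) or (460,248). The red box at (455,312) and the yellow fixture at (195,152) are decoys. I'll enlarge to confirm the tip and tang ends and the start button.

Run:
```python
from h import *
c=np.load("top.npz"); w=cloud(c)
f=cv2.resize(c["frame"][165:275,290:490],None,fx=4,fy=4,interpolation=cv2.INTER_CUBIC); save("crop.png",f)
z=w[...,2]; r=np.zeros((400,640),bool); r[165:275,290:490]=1
print("table z",np.nanmedian(z[r]), )
hsv=cv2.cvtColor(c["frame"],cv2.COLOR_RGB2HSV)
for lo,hi in((.045,.056),(.060,.082),(.082,.095)):
    m=(r&(z>lo)&(z<hi)).astype(np.uint8)
    n,l,s,ce=cv2.connectedComponentsWithStats(m)
    for i in range(1,n):
        if s[i,4]>12: print(lo,s[i],ce[i].round(1),np.nanmedian(w[l==i],0).round(4))
```

```text
table z 0.0026993543074297355
0.045 [ 411  207   64   57 1486] [442.1 234.6] [ 0.4658 -0.3098  0.0517]
0.06 [348 187  14  18 122] [354.4 194.3] [ 0.5629 -0.0559  0.0686]
0.06 [331 195  16  22 173] [338.9 205.7] [ 0.5263 -0.0144  0.0697]
0.06 [314 205  14  17 122] [320.2 212.5] [0.5037 0.036  0.0686]
0.06 [357 207  11   5  18] [361.5 208.9] [ 0.5221 -0.0775  0.0675]
0.06 [426 221  15  15 164] [433.4 228. ] [ 0.4829 -0.2789  0.0737]
0.06 [324 224   9   7  17] [327.9 227.4] [0.4622 0.0118 0.0688]
0.06 [457 228  12  12 105] [462.8 232.9] [ 0.4757 -0.3609  0.0646]
0.06 [450 244  12  12 102] [455.5 249.2] [ 0.4298 -0.3422  0.0651]
0.082 [356 198  11  12 100] [361.  203.4] [ 0.5343 -0.0743  0.0873]
0.082 [321 217  11  11  95] [326.3 222. ] [0.4751 0.0174 0.0866]
```

View pics/crop.png

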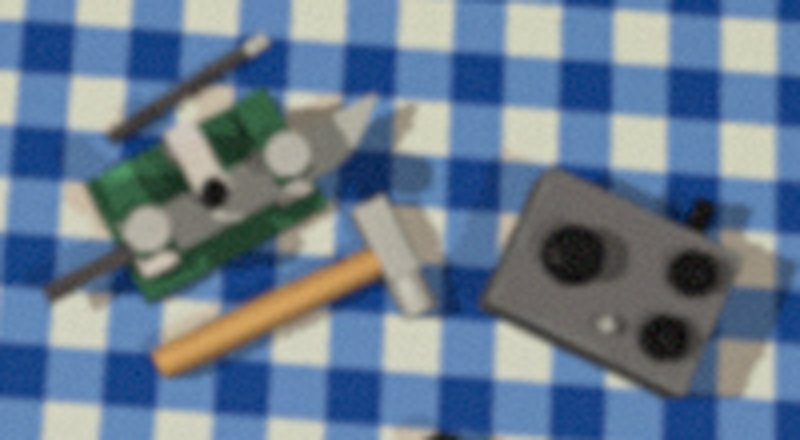

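Candidates are the green fixture at (343,212) and the yellow one at (195,152), and the green one fits the description. The grey box at (443,235) is meant, and the red one at (455,312) isn't.

In the crop the pointed, wide end is at the upper right and the narrow dark tang at the lower left:

| Target | Pixel | World x, y, z (m) |
|---|---|---|
| Tang cap | (326,222) | 0.475, 0.017, 0.087 |
| Tip cap | (361,203) | 0.534, -0.074, 0.087 |
| Start button (the large head) | (433,228) | 0.483, -0.279, 0.074 |

The caps come out 109 mm apart, against 110 expected. The start button is 79 mm from the midpoint of the small buttons, against 80 expected. I'll close the fingers and approach the tang cap.

Request:
{"op": "drive_tool", "data": {
  "plan": [
    [-3.6,-3.2,0,0],
    [-3.6,-3.2,0,0],
    [-3.6,-3.2,0,0],
    [-3.6,-3.2,0,0],
    [-3.6,-3.2,0,0],
    [-3.6,-3.2,0,0],
    [-3.6,-3.2,0,0],
    [-3.6,-3.2,0,0],
    [-3.6,-3.2,0,0],
    [-3.6,-3.2,0,0]
  ],
  "gripper": 0,
  "grip_force": 20
}}

```text
t: 1.1
position: [0.4294, 0.1002, 0.2311]
orientation: [0.19, 0.982, 0.0, -0.0]
wrist_force: [1.3, 0.1, 0.3]
finger_gap: -0.006
grasp_force: 0.0
```

```bash
cat > d.py <<'E'
import sys; from h import *
from scipy.spatial.transform import Rotation as R
s=bot.state(); t=np.array(eval(sys.argv[1]))
print(s["t"],s["position"].round(4),s["finger_gap"],s["wrist_force"].round(1),"shift cm",(R.from_quat(s["orientation"]).inv().apply(t-s["position"])*100).round(2), "R",R.from_quat(s["orientation"]).as_matrix().round(3).tolist())
E
python3 d.py [.475,.0174,.10]
```

```text
1.1 [0.4294 0.1002 0.2311] -0.0055640299612512364 [1.3 0.1 0.3] shift cm [-7.33 -5.98 13.11] R [[-0.928, 0.374, -0.0], [0.374, 0.928, 0.0], [0.0, 0.0, -1.0]]
```

Request:
{"op": "drive_tool", "data": {
  "plan": [
    [-2.4,-2.0,0,0],
    [-2.4,-2.0,0,0],
    [-1.0,-0.8,2.5,0],
    [0,0,3.5,0],
    [0,0,3.0,0],
    [0,0,1.5,0],
    [0,0,0,0],
    [0,0,0,0]
  ]
}}

```text
t: 1.9
position: [0.4648, 0.0359, 0.1264]
orientation: [0.19, 0.982, -0.0, -0.0]
wrist_force: [0.3, -0.5, 0.7]
finger_gap: 0.002
grasp_force: 0.0
```

```bash
python3 d.py [.475,.0174,.10]
python3 - <<'E'
from h import *
c=bot.read_camera("side"); np.savez("s2.npz",**c)
K=c["mtx"];T=c["world_to_cam"];p=T[:3,:3]@np.array([.475,.017,.09])+T[:3,3];u,v=(K@p)[:2]/p[2]
print(u,v);u,v=int(u),int(v)
save("s2.png",cv2.resize(c["frame"][v-60:v+40,u-60:u+80],None,fx=5,fy=5,interpolation=cv2.INTER_CUBIC))
E
```

```text
1.9 [0.4648 0.0359 0.1264] 0.0016135587037046828 [ 0.3 -0.5  0.7] shift cm [-1.64 -1.34  2.64] R [[-0.928, 0.374, -0.001], [0.374, 0.928, 0.0], [0.001, -0.0, -1.0]]
290.26456965514615 201.50617305816903
```

View pics/s2.png

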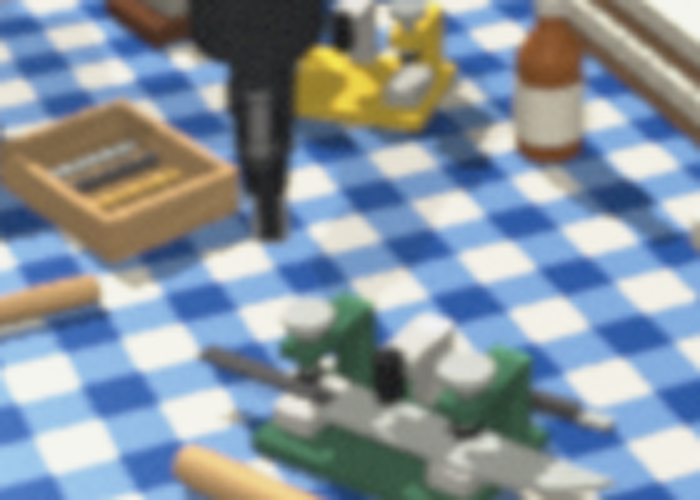

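The side crop shows the shut fingers at (270,235), about 2 cm short of the tang cap at (308,315) and clear above it. The moves track accurately.

Request:
{"op": "drive_tool", "data": {
  "plan": [
    [-0.9,-0.7,0,0],
    [-0.7,-0.6,0,0],
    [0,0,1.5,0],
    [0,0,1.2,0],
    [0,0,0,0],
    [0,0,0,0]
  ]
}}

```text
t: 2.55
position: [0.4756, 0.0174, 0.0998]
orientation: [0.19, 0.982, 0.0, 0.0]
wrist_force: [-0.3, -0.3, 0.1]
finger_gap: -0.003
grasp_force: 0.0
```

```bash
python3 d.py [.475,.0174,.076]
```

```text
2.55 [0.4756 0.0174 0.0998] -0.003171101423783351 [-0.3 -0.3  0.1] shift cm [ 0.06 -0.02  2.38] R [[-0.927, 0.374, 0.001], [0.374, 0.927, -0.0], [-0.001, 0.0, -1.0]]
```

Pressing slowly.

Request:
{"op": "drive_tool", "data": {
  "plan": [
    [0,0,0.6,0],
    [0,0,0.5,0],
    [0,0,0.4,0],
    [0,0,0.3,0],
    [0,0,0.3,0],
    [0,0,0.2,0],
    [0,0,0.1,0],
    [0,0,0,0]
  ]
}}

```text
t: 3.35
position: [0.4754, 0.0178, 0.076]
orientation: [0.19, 0.982, 0.0, 0.0]
wrist_force: [-2.3, -0.1, 8.2]
finger_gap: -0.003
grasp_force: 4.1
```

Request:
{"op": "drive_tool", "data": {
  "plan": [
    [0,0,0.1,0],
    [0,0,0.1,0],
    [0,0,0,0],
    [0,0,0,0]
  ]
}}

```text
t: 3.75
position: [0.4756, 0.0179, 0.0758]
orientation: [0.19, 0.982, 0.0, 0.001]
wrist_force: [-7.3, -0.1, 24.3]
finger_gap: 0.001
grasp_force: 12.0
```

At 76 mm with the force rising sharply, the tang clamp is on its stop. I'll lift and go over to the tip cap.

Request:
{"op": "drive_tool", "data": {
  "plan": [
    [0,0,-1.2,0],
    [0,0,-2.0,0],
    [-2.3,-1.6,0,0],
    [-2.3,-1.6,0,0],
    [-2.3,-1.6,0,0],
    [-2.0,-1.5,0,0],
    [0,0,0,0],
    [0,0,0,0]
  ]
}}

```text
t: 4.55
position: [0.5336, -0.0738, 0.1047]
orientation: [0.191, 0.982, 0.0, -0.001]
wrist_force: [-0.2, -0.0, 0.0]
finger_gap: 0.003
grasp_force: 0.0
```

```bash
python3 d.py [.5343,-.0743,.076]
python3 - <<'E'
from h import *
c=bot.read_camera("top"); w=cloud(c); p=w[218:227,322:331].reshape(-1,3); print(np.nanmedian(p,0))
E
```

```text
4.55 [ 0.5336 -0.0738  0.1047] 0.0028659113979077845 [-0.2 -0.   0. ] shift cm [-0.08 -0.02  2.87] R [[-0.927, 0.374, -0.001], [0.374, 0.927, 0.001], [0.001, 0.0, -1.0]]
[0.4652094  0.01715282 0.08145197]
```

The depth patch is ambiguous, with the arm close to the line of sight. I'll check the cap height properly before pressing the tip.

Run:
```python
from h import *
c=bot.read_camera("top"); w=cloud(c); print((w[212:232:2,316:340:2,2]*1000).round(0))
c=bot.read_camera("side"); save("s3.png",cv2.resize(c["frame"][140:260,230:370],None,fx=5,fy=5,interpolation=cv2.INTER_CUBIC))
w=cloud(c); m=(np.hypot(w[...,0]-.475,w[...,1]-.0175)<.014)&(w[...,2]>.05)&(w[...,2]<.12);print(m.sum(),np.percentile(w[m][:,2],[10,50,90]))
```

```text
[[ 69.  72.  74.  69.  70.  15.  14. 632. 645. 653. 656. 663.]
 [ 68.  68.  66.  67.  70.  66.  17. 638. 650. 658. 661. 665.]
 [ 15.  66.  71.  71.  71.  66.  10. 647. 656. 660. 661. 665.]
 [ 17.  68.  68.  67.  75.  74. 640. 653. 657. 662. 665. 669.]
 [ 14.  16.  68.  75.  83.  78. 649. 656. 662. 666. 667. 673.]
 [ 13.   8.  23.  80.  80.  76. 654. 662. 668. 668. 672. 675.]
 [  5.  12.  14.  75.  73. 649. 658. 664. 669. 672. 675. 677.]
 [  2.   3.  30.  75.  77. 651. 662. 666. 670. 672. 678. 679.]
 [ 26.  30.  32.  29. 646. 661. 665. 670. 673. 677. 681. 681.]
 [ 27.  34.  33.  27. 655. 664. 669. 674. 678. 678. 680. 682.]]
40 [0.07347339 0.0765782  0.07820981]
```

View pics/s3.png

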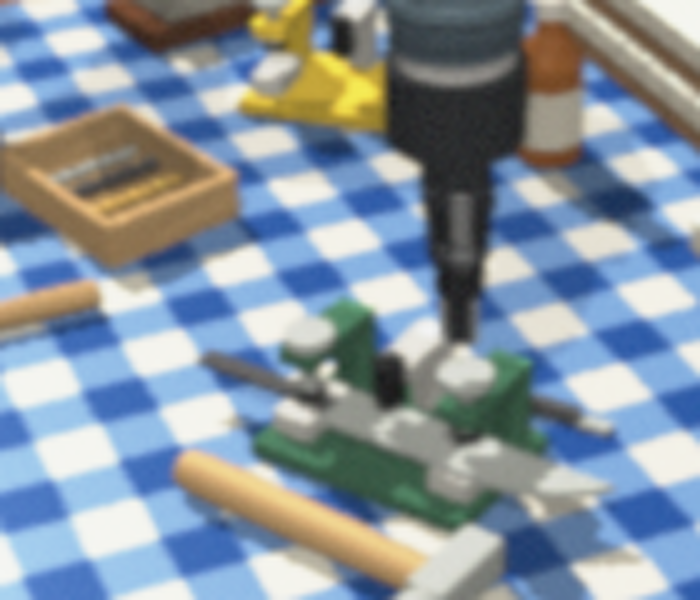

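The side crop shows the tang cap at (308,337), lower than before and at 76.6 mm, so it is home. The fingers at (460,340) stand just above the tip cap at (468,370). Pressing the tip next.

Request:
{"op": "drive_tool", "data": {
  "plan": [
    [0,0,0.9,0],
    [0,0,0.6,0],
    [0,0,0.4,0],
    [0,0,0.3,0],
    [0,0,0.3,0],
    [0,0,0.2,0],
    [0,0,0.2,0],
    [0,0,0.1,0],
    [0,0,0,0],
    [0,0,0,0]
  ]
}}

```text
t: 5.7
position: [0.534, -0.0737, 0.076]
orientation: [0.19, 0.982, 0.0, 0.0]
wrist_force: [-3.9, 1.8, 8.7]
finger_gap: -0.001
grasp_force: 4.2
```

Request:
{"op": "drive_tool", "data": {
  "plan": [
    [0,0,0.1,0],
    [0,0,0.1,0],
    [0,0,0,0],
    [0,0,0,0]
  ]
}}

```text
t: 6.1
position: [0.5342, -0.0737, 0.0758]
orientation: [0.19, 0.982, 0.0, 0.001]
wrist_force: [-9.3, 3.1, 21.4]
finger_gap: -0.005
grasp_force: 10.8
```

Tip clamp is home (force rising at 76 mm). Next, the start button.

Request:
{"op": "drive_tool", "data": {
  "plan": [
    [0,0,-2.0,0],
    [0,0,-3.2,0],
    [-0.5,-3.5,0,0],
    [-0.5,-3.5,0,0],
    [-0.5,-3.5,0,0],
    [-0.5,-3.5,0,0],
    [-0.5,-3.5,0,0],
    [-0.4,-3.5,0,0],
    [0,0,0,0],
    [0,0,0,0]
  ]
}}

```text
t: 7.1
position: [0.4826, -0.2804, 0.1251]
orientation: [0.191, 0.982, -0.0, 0.0]
wrist_force: [-0.0, 0.1, 0.4]
finger_gap: -0.0
grasp_force: 0.0
```

```bash
python3 d.py [.4829,-.2789,.074]
python3 - <<'E'
from h import *
c=bot.read_camera("top"); w=cloud(c)
for x,y in((.4751,.0174),(.5343,-.0743)):
    m=(np.hypot(w[...,0]-x,w[...,1]-y)<.012)&(w[...,2]>.05)&(w[...,2]<.12);print(m.sum(),np.median(w[m],0))
E
```

```text
7.1 [ 0.4826 -0.2804  0.1251] -0.0003021217095231132 [-0.   0.1  0.4] shift cm [0.03 0.15 5.11] R [[-0.927, 0.375, 0.001], [0.375, 0.927, -0.0], [-0.001, 0.0, -1.0]]
58 [0.47534787 0.01758572 0.07714311]
54 [ 0.53417596 -0.07378808  0.07644726]
```

Both caps read about 76–77 mm, so both are home. Pressing start now.

Request:
{"op": "drive_tool", "data": {
  "plan": [
    [0,0.1,2.0,0],
    [0,0,1.8,0],
    [0,0,0.8,0],
    [0,0,0.4,0],
    [0,0,0.4,0],
    [0,0,0.3,0],
    [0,0,0.1,0],
    [0,0,0,0],
    [0,0,0,0]
  ]
}}

```text
t: 8.05
position: [0.4834, -0.2783, 0.0681]
orientation: [0.19, 0.982, 0.0, 0.001]
wrist_force: [0.1, 3.6, 5.0]
finger_gap: 0.001
grasp_force: 2.3
```

Request:
{"op": "drive_tool", "data": {
  "plan": [
    [0,0,0.1,0],
    [0,0,0.1,0],
    [0,0,0,0],
    [0,0,0,0]
  ]
}}

```text
t: 8.45
position: [0.4836, -0.2784, 0.0678]
orientation: [0.19, 0.982, -0.0, 0.001]
wrist_force: [-4.7, 5.1, 18.0]
finger_gap: 0.001
grasp_force: 9.1
```

Request:
{"op": "drive_tool", "data": {
  "plan": [
    [0,0,-1.5,0],
    [0,0,-3.0,0],
    [0,0,-4.0,0],
    [0,0,-3.0,0],
    [0,0,0,0],
    [0,0,0,0]
  ]
}}

```text
t: 9.05
position: [0.4836, -0.2794, 0.181]
orientation: [0.19, 0.982, -0.001, 0.001]
wrist_force: [-0.2, -0.2, -0.7]
finger_gap: -0.002
grasp_force: 0.0
```

Run:
```python
from h import *
c=bot.read_camera("side"); w=cloud(c); save("end.png",c["frame"])
for x,y in((.4751,.0174),(.5343,-.0743),(.4829,-.2789),(.4757,-.3609),(.4298,-.3422)):
    m=(np.hypot(w[...,0]-x,w[...,1]-y)<.012)&(w[...,2]>.055)&(w[...,2]<.11);print(m.sum(),np.median(w[m],0))
```

```text
30 [0.47451661 0.01719529 0.07680675]
35 [ 0.53414958 -0.07506025  0.0768421 ]
53 [ 0.48350663 -0.27847248  0.07432443]
60 [ 0.4732014  -0.36437725  0.06784186]
56 [ 0.42679935 -0.34600268  0.0672026 ]
```

View pics/end.png

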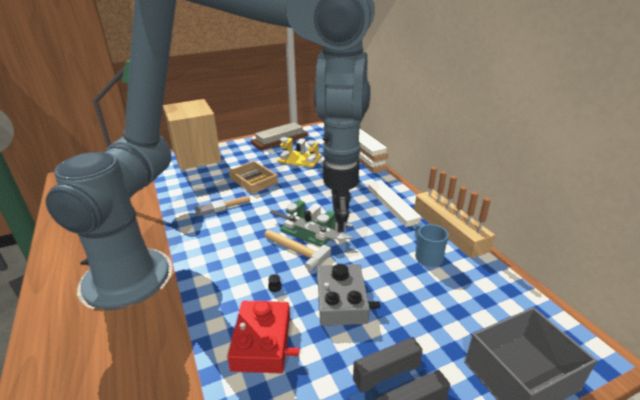

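The final view shows the arm clear above the box, with its fingers at (342,230). The start button at (341,272) is back up at 74 mm, both caps are at 77 mm, and nothing else has moved.

```bash
python3 -c "
from workcell import bot
print(bot.hand_in())"
```

```text
the job is handed in; nothing more can be done
None
```

I pushed the tang clamp home, then the tip clamp, and pressed the start button fully and let it come back up; the job is handed in, but no verdict came back.

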